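# Hold back the cup's sprung clamp arm on the tea tray

### The arm

A 6-joint arm with a two-finger parallel gripper is mounted at the origin on the work surface. World frame = base frame: x ahead of the robot, y to its left, z up, the work surface at z = 0. Lengths are in mm, angles in rad, forces in N, time in s.
With the tool pointing down it reaches from about 275 to 725 mm from the base axis. Payload 15.9 kg.
Tool frame: the origin (TCP) lies at the centre of the arm's flange, where the gripper is bolted on; the fingertips stand 173 mm ahead of it and the grasp point (between the pads) lies 155 mm ahead of it; z points along the fingers, y is the direction in which the jaws open and shut (so a half turn about z gives the same grasp; the last joint's range is limited). The gripper opens to 85 mm and grips with 20 to 120 N. Pads are 22 mm wide; open, the fingers measure 114 mm over their backs; the gripper's body (76 mm by 85 mm) begins 54 mm behind the grasp point. The pads swing forward as they close: fully open they stand 13 mm farther back than shut.
Start: joints at [1.205, 0.213, -0.034, 1.323, 0, 1.571], TCP at [178.842, 466.907, 404.706] pointing down, gripper open.
Joint ranges: [-2.98, 2.98], [-0.74, 1.72], [-1.14, 1.35], [-2.1, 2.04], [-1.57, 1.44], [-3.14, 3.14]. Speed limits (rad/s): [1.89, 1.89, 2.39, 2.57, 3.14, 3.14].

### API

Orientations are given as a unit quaternion [w, x, y, z].
In Python, from bench import ctrl gives the robot as it stands. The module is installed in compiled form; this text tells all that it offers.
- The arm moves only by the tool jog_arm, never from a script. Its argument "steps" is a list of rows, each a list of 2 entries, a list of its own where there are three numbers: the shift along the tool's x, y, z in m, then the turn, a rotation vector about the tool's x, y, z in degrees. In form: [[[dx, dy, dz], [wx, wy, wz]], ...]. A call has 1 to 12 rows; each row shifts and turns the commanded pose from where the row before left it, along the tool's axes as they then stand; what a row does not reach is not made up. A row lasts 1/12 s, in which the tool goes at most 41.7 mm and 7.16 degrees, less where a joint would pass 70% of its speed; a pose out of reach is approached as far as the arm can. A call with a gripper value outside its range is refused whole. "fingers" is the opening, from -1 (shut) to 1 (fully open), so that 0 is half open, set as the call begins (left out, the last holds). The fingers move at their own pace and stop on an object; "grip_force" is the grip in N (left out, the last holds). Time passes only in rows, so rows that do not move let the fingers close. It gives the time, the measured TCP pose, the force and the opening at its end, in the units of the state.
- ctrl.state(): the state, without advancing time (a new reading comes with each control period).
- ctrl.grab_frame(name): name is "side" or "top" or "wrist"; returns a dict with "image" (420x560x3 uint8, red, green, blue), "intrinsics" (3x3 intrinsics, pixels), "rvec" (rotation vector, rad) and "tvec" (3), from world to camera coordinates, as OpenCV has them. Camera axes: x right, y down, z forward; pixel columns grow to the right and rows downward; lengths in mm; the calibration is good to about 2 mm. A picture is of the moment at which its call begins. There is no depth.
- ctrl.hand_in(): hands the job in, once; it reports no verdict.
The state is a dict: "clock": time; "qpos": joint angles; "joint_velocities": joint speeds; "effort": joint torques, N m; "tool_pos": TCP position; "eef_rot": TCP orientation; "wrist_force": force on the tool from outside, world axes, zero at the start; "moment": the same for the moment, N m; "width": finger opening in mm.
Only numpy, scipy, OpenCV 4.12 (cv2) and the standard library are available. Lean on these libraries where they do the work, as an engineer would, in place of code of your own. Each camera call takes 0.05 s, during which the arm holds its last target.

### The job

On the tea tray one sprung arm locks in the cup and another the steel caddy. Find the arm in front of the cup, push it back by its upright post until it clicks past its ratchet, and keep holding it pressed back beyond the catch so that I can take the cup out: finish while still holding it, pushing against its spring. Leave the caddy's arm shut and do not shift the cup, the caddy, the teapot or the spare cup.

Things in the scene. Friction and masses are not known exactly. Their poses are not given: they have to be found in the camera images.
- tray: fixed dark lacquered tray, 280 mm (x) by 420 mm (y), floor 12 mm thick, rim 26 mm high. Origin: centre of its underside; x away from the robot, y to its left. Two places for vessels at x = 55 mm, y = +100 mm (left) and -100 mm (right), each barred on its -x side by its own arm; pivots at x = 5 mm, y = +45 and -45 mm. The cup may be in either place
- left_arm: the left (+y of the tray) sprung arm: level steel bar 12 mm wide, 34 to 46 mm above the table, from its vertical pivot pin 140 mm outward (along +y of the tray when shut). Origin on the pivot axis at the bar's underside, axes parallel to the tray's when shut. Carries a black idler roller 24 mm across, 55 mm from the pivot, that bars the vessel, and the upright post at its end; a short toothed spoke points to -x
- left_post (a point): middle (90 mm above the table) of the upright round wooden post at the outer end of the left (+y of the tray) arm: 16 mm in diameter, from 46 to 125 mm above the table, 140 mm from the pivot axis, free for 50 mm all round above the bar. Here the arm is pushed, away from the vessel: from shut towards -x of the tray (to the robot), along an arc round the pivot
- left_pivot (a point): point on the left (+y of the tray) arm's vertical pivot axis, 40 mm above the table
- left_swing (a joint): left (+y of the tray) arm's angle, rad: 0 shut, sprung; grows as the post goes towards -x of the tray (counter-clockwise from above). Ratchet clicks at about 0.34 (48 mm of post travel); hard stop at 0.62 (87 mm). Push needed at the post: 3 to 4 N at first, about 6 N past the click, 7 N near the stop, 1 to 2 N more while riding over the tooth. Let go past the click, it falls back on the pawl at about 0.34
- left_pawl (a joint): the left (+y of the tray) arm's brass pawl slider, m: 0 when sprung fully forward, pushed back to about 0.006 as the tooth rides under it, and 0 again once the ratchet has clicked
- right_arm: the right (-y of the tray) sprung arm: level steel bar 12 mm wide, 34 to 46 mm above the table, from its vertical pivot pin 140 mm outward (along -y of the tray when shut). Origin on the pivot axis at the bar's underside, axes parallel to the tray's when shut. Carries a black idler roller 24 mm across, 55 mm from the pivot, that bars the vessel, and the upright post at its end; a short toothed spoke points to -x
- right_post (a point): middle (90 mm above the table) of the upright round wooden post at the outer end of the right (-y of the tray) arm: 16 mm in diameter, from 46 to 125 mm above the table, 140 mm from the pivot axis, free for 50 mm all round above the bar. Here the arm is pushed, away from the vessel: from shut towards -x of the tray (to the robot), along an arc round the pivot
- right_pivot (a point): point on the right (-y of the tray) arm's vertical pivot axis, 40 mm above the table
- right_swing (a joint): right (-y of the tray) arm's angle, rad: 0 shut, sprung; grows as the post goes towards -x of the tray (clockwise from above). Ratchet clicks at about 0.34 (48 mm of post travel); hard stop at 0.62 (87 mm). Push needed at the post: 3 to 4 N at first, about 6 N past the click, 7 N near the stop, 1 to 2 N more while riding over the tooth. Let go past the click, it falls back on the pawl at about 0.34
- right_pawl (a joint): the right (-y of the tray) arm's brass pawl slider, m: 0 when sprung fully forward, pushed back to about 0.006 as the tooth rides under it, and 0 again once the ratchet has clicked
- cup_mid (a point): centre, half-way up, of the green glazed yunomi cup that stands in the tray: open, round, 85 mm high and 72 mm across, no handle
- caddy_mid (a point): centre, half-way up, of the stainless steel tea caddy in the tray's other place: a closed cylinder 112 mm high and 72 mm across with a ribbed twist cap
- spare_cup_mid (a point): centre of a second, equal yunomi cup (85 mm high, 72 mm across) that stands on the table off the tray, to the robot's left; a bystander
- teapot_mid (a point): point on the axis of the white ceramic teapot, 45 mm above the table: 124 mm across, 112 mm high, spout and handle reaching 105 mm from the axis; it stands to the robot's right; a bystander
Things that resemble listed ones, but are neither listed nor needed, are in the scene too. Leave any blue look-alike of the part that bears cup_mid alone.

How it is judged:
By the outcome, as a careful person would: the job done as asked, in the order asked, and still so for the second after the job is handed in, while the arm keeps its last pose, push and grip.
It also fails if it takes over 32 s, if anything falls off the work surface, if the arm or the gripper's body presses on something with over 40 N, if the wrist force passes 120 N, or if a joint passes its speed limit or range.

## Working session

There is one attempt and no reset: what is moved stays moved. The work goes in short steps, Python scripts to look and compute and a tool call to move; the robot and the scene stay as the last step left them, time stands still between calls to the robot, and variables do not carry over. Pictures are saved under pics/ and viewed, and the job is handed in when it is done.

Besides the shell and the picture viewer there is one more tool, called after "Request:" as a command line: name --argument value ..., lists and objects as JSON in quotes. jog_arm: Moves the arm, as the interface text tells. Its arguments: {"type":"object","properties":{"steps":{"type":"array"},"fingers":{"type":"number"},"grip_force":{"type":"number"}},"required":["steps"]}

```bash
mkdir -p pics; python3 - <<'E'
from bench import ctrl
import cv2,pickle
s=ctrl.state();print(s)
d={}
for n in("side","top","wrist"):
    f=ctrl.grab_frame(n);d[n]=f
    cv2.imwrite(f"pics/{n}0.png",f["image"][:,:,::-1])
    print(n,f["intrinsics"],f["rvec"],f["tvec"])
pickle.dump(d,open("f0.pkl","wb"))
E
```

```text
{'clock': 0.0, 'qpos': array([ 1.20500637e+00,  2.13381345e-01, -3.50398431e-02,  1.32350994e+00,
        1.47476912e-05,  1.57077661e+00]), 'joint_velocities': array([ 3.30520939e-04, -1.25078880e-03,  7.19509616e-04,  8.25451997e-05,
        3.19951065e-04, -1.38852570e-03]), 'effort': array([ 2.07199031e-03, -6.86160421e+01,  4.87120414e+01,  1.71787752e-02,
        2.20922630e-04, -8.50665970e-05]), 'tool_pos': array([178.79144149, 466.79056322, 404.21111011]), 'eef_rot': array([-1.10453309e-04,  1.81867306e-01,  9.83322918e-01, -5.56593940e-04]), 'wrist_force': array([ 0.33361874, -0.13767977,  0.57975903]), 'moment': array([ 0.00253112, -0.04897001, -0.00015232]), 'width': 85.49259638404361}
side [[532.45449526   0.         269.0156388 ]
 [  0.         532.45449526 217.21790885]
 [  0.           0.           1.        ]] [ 2.30032746 -0.50697286  0.22354503] [-625.54191768  258.22276839 1422.239607  ]
top [[504.34134701   0.         279.74423821]
 [  0.         504.34134701 205.25679732]
 [  0.           0.           1.        ]] [ 2.16456709 -2.18515386  0.08451142] [  -6.17117145  685.5739877  1590.86967137]
wrist [[309.26620799   0.         275.32437115]
 [  0.         309.26620799 205.97863979]
 [  0.           0.           1.        ]] [-2.35452422 -1.61938595 -0.26746718] [-499.12202385  -42.35671785  380.1740999 ]
```

View pics/side0.png

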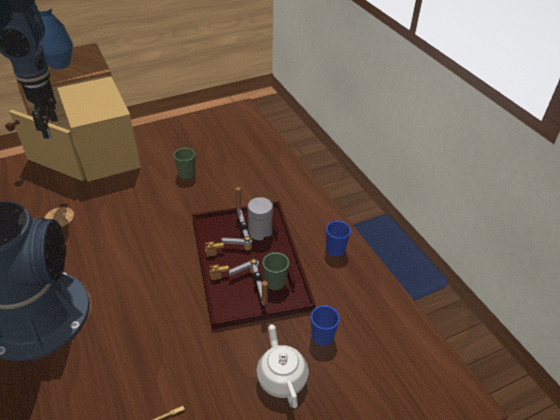

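View pics/top0.png

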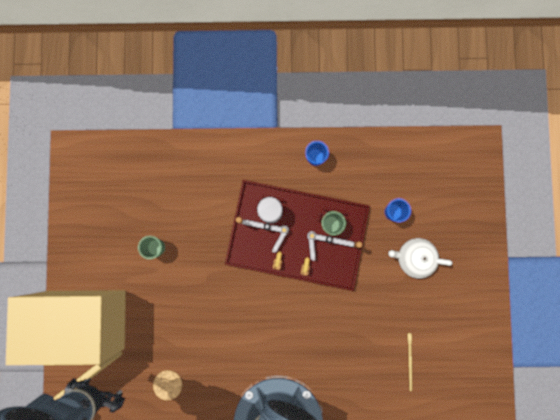

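View pics/wrist0.png

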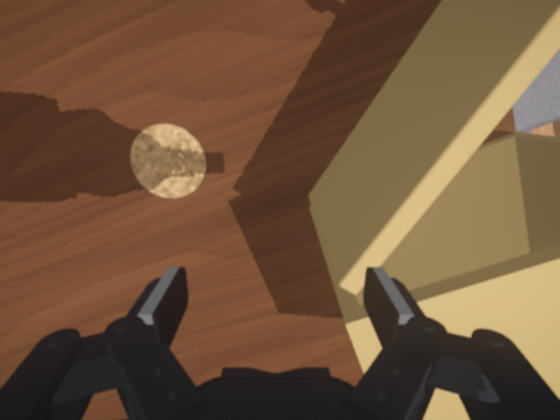

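The side view shows the green cup in the tray at (276,272), with the steel caddy at (260,218). In the top view the cup in the tray is at (333,223), on the tray's right (-y) side. The other green cup at (150,248) stands off the tray, so it is the spare. The blue ones at (317,153) and (399,211) are look-alikes. So the right arm is the one to push, with its post at about (359,244) in the top view. I'll confirm this in a crop and measure.

```bash
cat > h.py <<'E'
import numpy as np,cv2
def P(f):
    R=cv2.Rodrigues(f["rvec"])[0];return R,np.array(f["tvec"]).ravel(),np.array(f["intrinsics"])
def ray(f,u,v):
    R,t,K=P(f);c=-R.T@t;d=R.T@np.linalg.solve(K,[u,v,1.]);return c,d/np.linalg.norm(d)
def onz(f,u,v,z):
    c,d=ray(f,u,v);return c+d*(z-c[2])/d[2]
def tri(f1,p1,f2,p2):
    c1,d1=ray(f1,*p1);c2,d2=ray(f2,*p2)
    s=np.linalg.lstsq(np.c_[d1,-d2],c2-c1,rcond=None)[0]
    a=c1+d1*s[0];b=c2+d2*s[1];return (a+b)/2,np.linalg.norm(a-b)
def proj(f,X):
    return cv2.projectPoints(np.array(X,float).reshape(-1,1,3),np.array(f["rvec"]),np.array(f["tvec"]),np.array(f["intrinsics"]),None)[0].reshape(-1,2)
E
python3 - <<'E'
import pickle,cv2,numpy as np
from h import *
d=pickle.load(open("f0.pkl","rb"))
a=d["top"]["image"][170:300,215:460,::-1];b=d["side"]["image"][175:335,180:330,::-1]
cv2.imwrite("pics/topc.png",cv2.resize(a,None,fx=3.2,fy=3.2,interpolation=cv2.INTER_CUBIC))
cv2.imwrite("pics/sidec.png",cv2.resize(b,None,fx=3.7,fy=3.7,interpolation=cv2.INTER_CUBIC))
f=d["top"];im=f["image"].astype(int)
m=((im[:,:,0]<75)&(im[:,:,1]<22)).astype(np.uint8)
m[:170]=0;m[300:]=0;m[:,:215]=0;m[:,385:]=0
m=cv2.morphologyEx(m,cv2.MORPH_CLOSE,np.ones((15,15)))
c=max(cv2.findContours(m,0,2)[0],key=cv2.contourArea)
r=cv2.minAreaRect(c);bx=cv2.boxPoints(r);print(r,bx)
w=np.array([onz(f,*p,26)[:2] for p in bx]);print(w,w.mean(0))
for i in range(4):
    e=w[(i+1)%4]-w[i];print(np.linalg.norm(e),np.degrees(np.arctan2(e[1],e[0])))
E
```

```text
((283.573974609375, 222.17752075195312), (18.384777069091797, 26.65248680114746), 22.380136489868164) [[270.      231.     ]
 [280.14795 206.35504]
 [297.14795 213.35504]
 [287.      238.     ]]
[[603.2608659   19.34015914]
 [682.17878276 -13.90712912]
 [659.08253032 -68.31068261]
 [580.36802477 -34.89438131]] [631.22255094 -24.44300847]
85.63538857885571 -22.84518013192253
59.10315989170381 -113.00295732638212
85.51387359092372 156.99754776880746
58.86822191981096 67.11499591858544
```

View pics/topc.png

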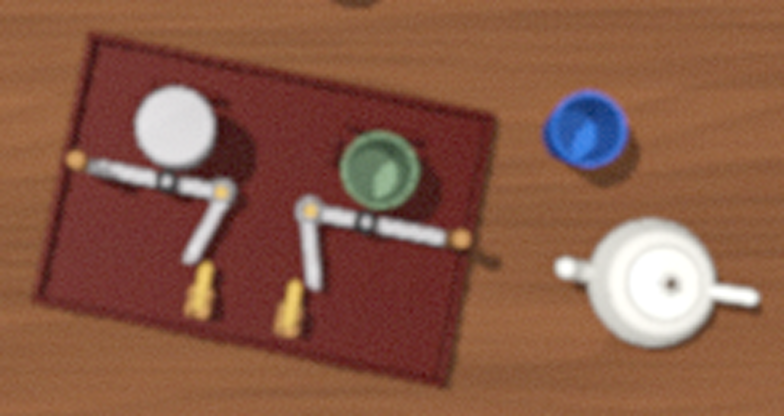

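View pics/sidec.png

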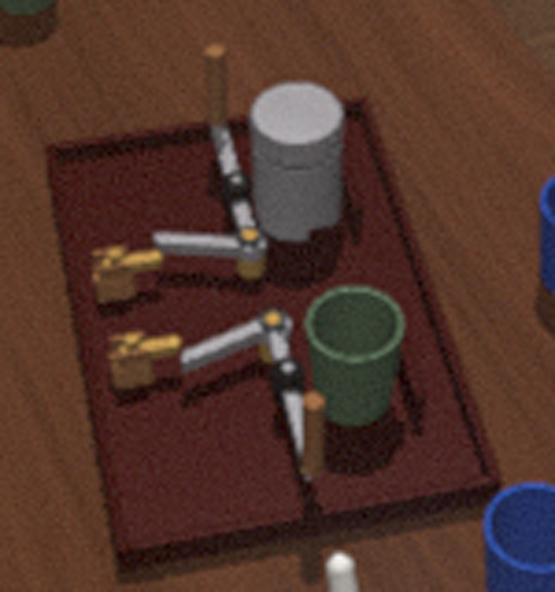

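The crop confirms it. The green cup stands behind the right arm's roller, and that arm's post top is at (461,239) in the top crop and (314,400) in the side crop. The caddy is behind the left arm. Next I'll triangulate.

```bash
python3 - <<'E'
import pickle
from h import *
d=pickle.load(open("f0.pkl","rb"));T,S=d["top"],d["side"]
t=lambda x,y:((x+.5)/3.2-.5+215,(y+.5)/3.2-.5+170)
s=lambda x,y:((x+.5)/3.7-.5+180,(y+.5)/3.7-.5+175)
print("Rpost top",tri(T,t(461,239),S,s(314,399)),onz(T,*t(461,239),125),onz(S,*s(314,399),125))
print("Lpost top",tri(T,t(76,159),S,s(215,51)),onz(T,*t(76,159),125))
rp=onz(T,*t(461,239),125);lp=onz(T,*t(76,159),125)
for n,a,b in(("Rpiv",t(311,209),s(273,320)),("Lpiv",t(221,190),s(250,236))): print(n,tri(T,a,S,b),onz(T,*a,52))
e=lp-rp;print("post sep",np.linalg.norm(e),"yaw",np.degrees(np.arctan2(-e[0],e[1])))
cs=[onz(T,*t(*p),26) for p in((93,36),(495,116),(445,384),(35,302))]
for i in range(4):
    e=cs[(i+1)%4]-cs[i];print(cs[i],np.linalg.norm(e),np.degrees(np.arctan2(e[1],e[0])))
print("centre",np.mean(cs,0))
print("cup",onz(T,*t(380,169),97),"caddy",onz(T,*t(176,127),124))
from bench import ctrl
st=ctrl.state();q=np.array(st["eef_rot"]);from scipy.spatial.transform import Rotation as Ro
print(Ro.from_quat(q[[1,2,3,0]]).as_matrix())
E
```

```text
Rpost top (array([ 558.74738968, -249.4960271 ,  124.62360073]), np.float64(2.7829399717965395)) [ 557.44483965 -248.93817858  125.        ] [ 559.947896   -250.20103514  125.        ]
Lpost top (array([636.72556267, 111.56782348, 124.09228605]), np.float64(1.5750336521751427)) [635.93122567 111.75135798 125.        ]
Rpiv (array([ 588.76201795, -113.17163589,   49.6871647 ]), np.float64(0.10233031235114783)) [ 588.65573587 -113.02332075   52.        ]
Lpiv (array([608.17856242, -24.6125085 ,  48.73214645]), np.float64(0.2595292147078803)) [608.17827762 -24.65369628  52.        ]
post sep 369.13013230749686 yaw -12.276243023103408
[765.87102101 103.09078036  26.        ] 412.4688626866903 -101.8985322843152
[ 680.82855413 -300.51588648   26.        ] 271.63496372228855 168.12730379535117
[ 415.0046395  -244.63028973   26.        ] 415.0395735473903 78.2752531565818
[499.34492104 161.74953816  26.        ] 272.9047669712753 -12.412137790954658
centre [590.26228392 -70.07646442  26.        ]
cup [ 625.16295716 -177.09948213   97.        ] caddy [665.3328341   17.30937107 124.        ]
[[-9.33840239e-01  3.57690244e-01 -3.12476863e-04]
 [ 3.57690379e-01  9.33839937e-01 -7.51423559e-04]
 [ 2.30264982e-05 -8.13479523e-04 -9.99999669e-01]]
```

Request:
jog_arm --steps '[[[0,0,-0.03],[0,0,0]],[[0,0,-0.03],[0,0,0]],[[-0.02,-0.0175,0],[0,0,0]],[[-0.02,-0.0175,0],[0,0,0]],[[-0.02,-0.0175,0],[0,0,0]],[[-0.02,-0.0175,0],[0,0,0]],[[-0.02,-0.0175,0],[0,0,0]],[[-0.02,-0.0175,0],[0,0,0]],[[-0.02,-0.0175,0],[0,0,0]],[[-0.02,-0.0175,0],[0,0,0]],[[-0.02,-0.0175,0],[0,0,0]],[[-0.02,-0.0175,0],[0,0,0]]]' --fingers 0

```text
clock: 1.15
tool_pos: [303.3, 230.7, 464.7]
eef_rot: [-0.0, 0.182, 0.983, -0.0]
wrist_force: [-0.2, -0.1, -0.0]
width: 42.7
```

Request:
jog_arm --steps '[[[-0.02,-0.0175,0],[0,0,0]],[[-0.02,-0.0175,0],[0,0,0]],[[-0.02,-0.0175,0],[0,0,0]],[[-0.02,-0.0175,0],[0,0,0]],[[-0.02,-0.0175,0],[0,0,0]],[[-0.02,-0.0175,0],[0,0,0]],[[-0.02,-0.0175,0],[0,0,0]],[[-0.02,-0.0175,0],[0,0,0]],[[-0.02,-0.0175,0],[0,0,0]],[[-0.02,-0.0175,0],[0,0,0]],[[-0.02,-0.0175,0],[0,0,0]],[[-0.02,-0.0175,0],[0,0,0]]]'

```text
clock: 2.15
tool_pos: [452.4, -51.4, 464.6]
eef_rot: [-0.0, 0.182, 0.983, -0.0]
wrist_force: [0.7, 0.8, 0.4]
width: 42.9
```

Request:
jog_arm --steps '[[[0,0,0],[0,0,6.8]],[[0,0,0],[0,0,6.8]],[[0,0,0],[0,0,6.8]],[[0,0,0],[0,0,6.8]],[[0,0,0],[0,0,6.8]],[[0,0,0],[0,0,6.8]],[[0,0,0],[0,0,6.8]],[[0,0,0],[0,0,6.8]],[[0,0,0],[0,0,6.8]],[[0,0,0],[0,0,6.8]],[[0,0,0],[0,0,6.8]],[[0,0,0],[0,0,6.5]]]'

```text
clock: 3.15
tool_pos: [452.0, -50.0, 464.5]
eef_rot: [-0.0, 0.78, 0.625, -0.0]
wrist_force: [-0.9, 0.1, 0.5]
width: 42.4
```

```bash
cat > st.py <<'E'
from bench import ctrl
from h import *
from scipy.spatial.transform import Rotation as Ro
def st(tgt):
    s=ctrl.state();q=np.array(s["eef_rot"]);R=Ro.from_quat(q[[1,2,3,0]]).as_matrix()
    print("clk",s["clock"],"pos",s["tool_pos"].round(1),"q",s["qpos"].round(2),"F",s["wrist_force"].round(1),"w",s["width"])
    print("tooly yaw",np.degrees(np.arctan2(R[1,1],R[0,1])),"tilt z",R[:,2].round(3))
    print("tool delta",(R.T@(np.array(tgt)-s["tool_pos"])).round(1)); return s,R
E
python3 -c "
from st import *
st([558.7,-249.5,245])"
```

```text
clk 3.15 pos [452.  -50.  464.5] q [-0.11  0.12  0.    1.45  0.    1.68] F [-0.9  0.1  0.5] w 42.42598853760778
tooly yaw -12.601124573646738 tilt z [-0.  0. -1.]
tool delta [-171.4  147.8  219.5]
```

Request:
jog_arm --steps '[[[-0.0215,0.0185,0],[0,0,0]],[[-0.0215,0.0185,0],[0,0,0]],[[-0.0215,0.0185,0],[0,0,0]],[[-0.0215,0.0185,0],[0,0,0]],[[-0.0215,0.0185,0.024],[0,0,0]],[[-0.0215,0.0185,0.024],[0,0,0]],[[-0.0215,0.0185,0.024],[0,0,0]],[[-0.0215,0.0185,0.024],[0,0,0]],[[0,0,0.024],[0,0,0]],[[0,0,0.024],[0,0,0]],[[0,0,0],[0,0,0]],[[0,0,0],[0,0,0]]]'

```text
clock: 4.15
tool_pos: [559.7, -249.3, 320.1]
eef_rot: [-0.001, 0.779, 0.628, -0.001]
wrist_force: [0.4, 0.4, -0.1]
width: 43.1
```

```bash
python3 -c "
from st import *
st([558.7,-249.5,245])
f=ctrl.grab_frame('wrist');cv2.imwrite('pics/w1.png',f['image'][:,:,::-1])
print(proj(f,[[558.7,-249.5,125],[588.8,-113.2,46]]))
f=ctrl.grab_frame('side');cv2.imwrite('pics/s1.png',cv2.resize(f['image'][150:350,180:400,::-1],None,fx=3,fy=3))"
```

```text
clk 4.15 pos [ 559.7 -249.3  320.1] q [-0.42  0.47  0.12  1.22 -0.    1.37] F [ 0.4  0.4 -0.1] w 43.13706580592612
tooly yaw -12.259651963521723 tilt z [-0.002  0.001 -1.   ]
tool delta [-0.4 -0.8 75.1]
[[273.63577603 250.16514372]
 [274.77355946  13.6301111 ]]
```

View pics/w1.png

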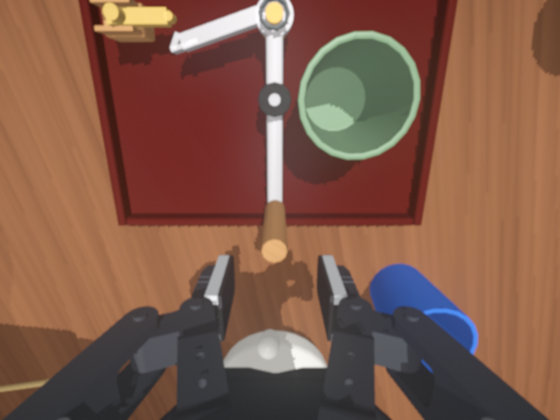

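View pics/s1.png

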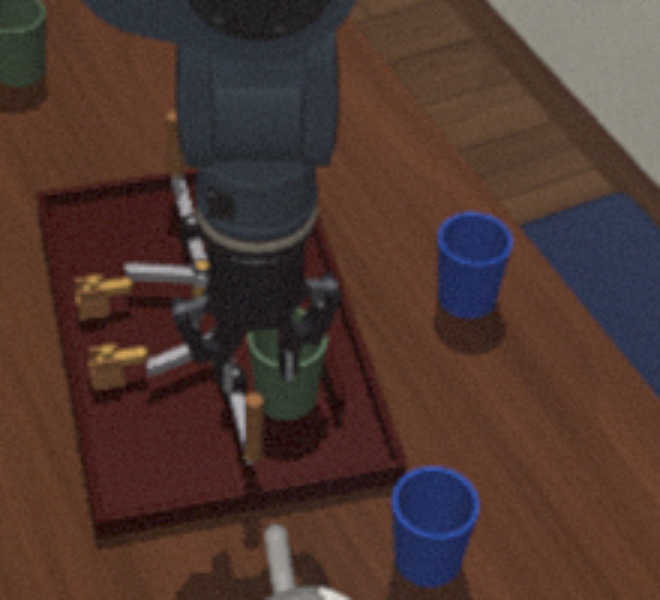

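The wrist view shows the post top at (274,250), where I predicted it, centred between the pads at x≈222 and 325. The green cup is clear of both fingers. I'll lower the tool.

Request:
jog_arm --steps '[[[0,0,0.015],[0,0,0]],[[0,0,0.015],[0,0,0]],[[0,0,0.015],[0,0,0]],[[0,0,0.015],[0,0,0]],[[0,0,0.015],[0,0,0]],[[0,0,0],[0,0,0]],[[0,0,0],[0,0,0]]]'

```text
clock: 4.83
tool_pos: [560.4, -249.4, 247.0]
eef_rot: [0.0, 0.778, 0.628, 0.0]
wrist_force: [0.6, -0.0, -0.3]
width: 42.9
```

```bash
python3 -c "
from st import *
s,R=st([558.7,-249.5,245])
f=ctrl.grab_frame('wrist');cv2.imwrite('pics/w2.png',f['image'][:,:,::-1])
# plan: tcp so the +x pad (21.3 mm from centre) touches post (r 8): centre leads post by 13.3 along tangent
piv=np.array([588.8,-113.2])
ps=np.radians(-12.3)
off=13.3
for th in np.arange(0,.56,.05):
    a=ps-th; xt=np.array([np.cos(a),np.sin(a)]);yt=np.array([-xt[1],xt[0]])
    p=piv-140*yt; print(round(th,2),'post',p.round(1),'tcp',(p-off*xt).round(1))
"
```

```text
clk 4.8333 pos [ 560.4 -249.4  247. ] q [-0.42  0.51 -0.01  1.05 -0.    1.37] F [ 0.6 -0.  -0.3] w 42.90758997832948
tooly yaw -12.238664436164488 tilt z [ 0.001 -0.    -1.   ]
tool delta [-0.5 -1.6  2. ]
0.0 post [ 559. -250.] tcp [ 546.  -247.2]
0.05 post [ 552.2 -248.3] tcp [ 539.3 -244.8]
0.1 post [ 545.5 -246.3] tcp [ 532.8 -242.2]
0.15 post [ 538.9 -244. ] tcp [ 526.4 -239.3]
0.2 post [ 532.4 -241.3] tcp [ 520.2 -236. ]
0.25 post [ 526.1 -238.4] tcp [ 514.2 -232.4]
0.3 post [ 519.9 -235.1] tcp [ 508.3 -228.5]
0.35 post [ 513.9 -231.5] tcp [ 502.6 -224.3]
0.4 post [ 508.1 -227.6] tcp [ 497.2 -219.9]
0.45 post [ 502.4 -223.4] tcp [ 492.  -215.2]
0.5 post [ 497.  -218.9] tcp [ 487.  -210.2]
0.55 post [ 491.9 -214.2] tcp [ 482.3 -205. ]
```

View pics/w2.png

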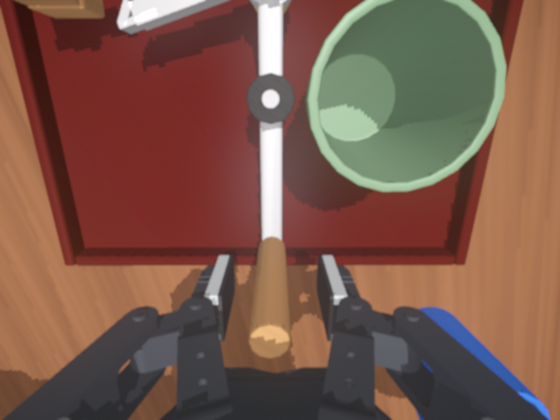

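Request:
jog_arm --steps '[[[0,-0.005,0.001],[0,0,0]],[[0,-0.005,0.001],[0,0,0]],[[0,-0.003,0],[0,0,0]],[[0,-0.002,0],[0,0,0]],[[0,-0.0016,0],[0,0,0]],[[0,0,0],[0,0,0]],[[0,0,0],[0,0,0]]]'

```text
clock: 5.47
tool_pos: [544.2, -246.1, 244.1]
eef_rot: [0.001, 0.779, 0.628, 0.0]
wrist_force: [2.7, -0.7, 2.3]
width: 42.7
```

Request:
jog_arm --steps '[[[0.0006,-0.0056,0],[0,0,2.3]],[[0.0006,-0.0056,0],[0,0,2.3]],[[0.0006,-0.0056,0],[0,0,2.3]],[[0.0006,-0.0056,0],[0,0,2.3]],[[0,0,0],[0,0,0]],[[0,0,0],[0,0,0]]]'

```text
clock: 5.97
tool_pos: [523.4, -237.7, 244.0]
eef_rot: [0.0, 0.826, 0.564, 0.0]
wrist_force: [5.0, 0.1, 3.0]
width: 42.6
```

```bash
python3 -c "
from st import *
s,R=st([520,-236,245])
F=R.T@s['wrist_force'];print('Ftool',F.round(2))
f=ctrl.grab_frame('wrist');cv2.imwrite('pics/w3.png',f['image'][:,:,::-1])"
```

```text
clk 5.9667 pos [ 523.4 -237.7  244. ] q [-0.43  0.44 -0.13  1.    0.    1.52] F [5.  0.1 3. ] w 42.635496073478265
tooly yaw -21.389659896588263 tilt z [ 0.001 -0.    -1.   ]
tool delta [ 0.3 -3.7 -1. ]
Ftool [ 1.91  4.62 -2.98]
```

View pics/w3.png

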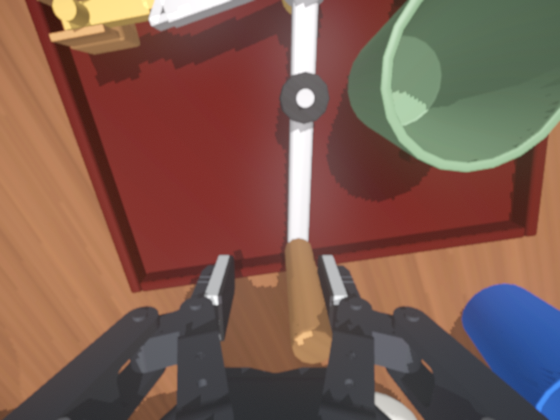

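The arm is at about 0.17 rad, with the post on the +x pad. I'll continue along the arc.

Request:
jog_arm --steps '[[[0.0006,-0.0056,0],[0,0,2.3]],[[0.0006,-0.0056,0],[0,0,2.3]],[[0.0006,-0.0056,0],[0,0,2.3]],[[0.0006,-0.0056,0],[0,0,2.3]],[[0.0006,-0.0056,0],[0,0,2.3]],[[0,0,0],[0,0,0]]]'

```text
clock: 6.52
tool_pos: [499.3, -222.4, 244.0]
eef_rot: [0.0, 0.879, 0.477, 0.0]
wrist_force: [6.1, -0.4, 1.4]
width: 42.6
```

Request:
jog_arm --steps '[[[0.0006,-0.0056,0],[0,0,2.3]],[[0.0006,-0.0056,0],[0,0,2.3]],[[0.0006,-0.0056,0],[0,0,2.3]],[[0,0,0],[0,0,0]],[[0,0,0],[0,0,0]],[[0,0,0],[0,0,0]]]'

```text
clock: 7.02
tool_pos: [487.3, -211.7, 243.9]
eef_rot: [0.0, 0.905, 0.425, 0.0]
wrist_force: [7.6, -1.0, 0.2]
width: 42.9
```

```bash
python3 -c "
from st import *
s,R=st([487,-210,245])
F=R.T@s['wrist_force'];print('Ftool',F.round(2))
f=ctrl.grab_frame('wrist');cv2.imwrite('pics/w4.png',f['image'][:,:,::-1])
f=ctrl.grab_frame('side');cv2.imwrite('pics/s4.png',cv2.resize(f['image'][150:350,180:400,::-1],None,fx=3,fy=3,interpolation=2))
f=ctrl.grab_frame('top');cv2.imwrite('pics/t4.png',cv2.resize(f['image'][170:300,215:460,::-1],None,fx=3.2,fy=3.2,interpolation=2))"
```

```text
clk 7.0167 pos [ 487.3 -211.7  243.9] q [-0.41  0.36 -0.25  0.96  0.    1.85] F [ 7.6 -1.   0.2] w 42.929632071122334
tooly yaw -39.75570809348373 tilt z [ 0.001 -0.    -1.   ]
tool delta [ 1.2 -1.3 -1.1]
Ftool [ 4.08  6.43 -0.16]
```

View pics/w4.png

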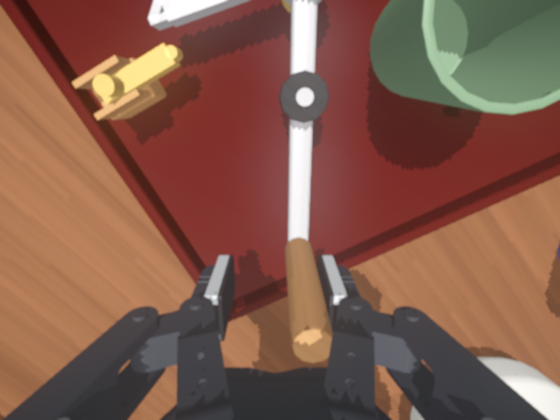

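View pics/s4.png

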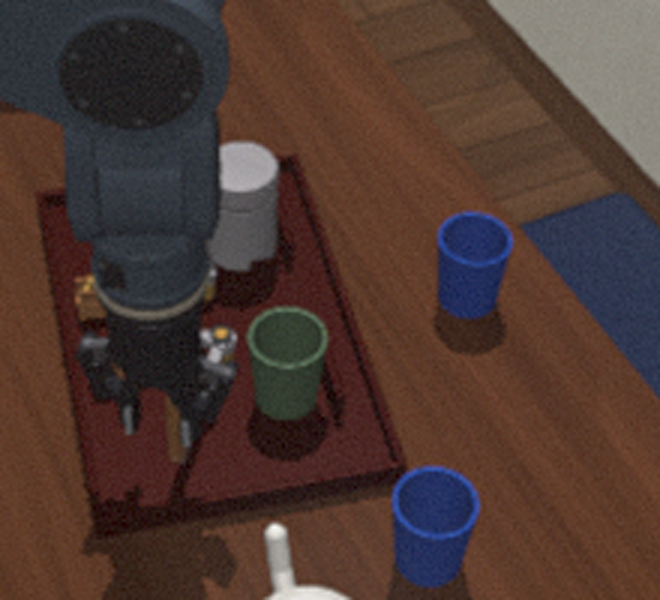

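View pics/t4.png

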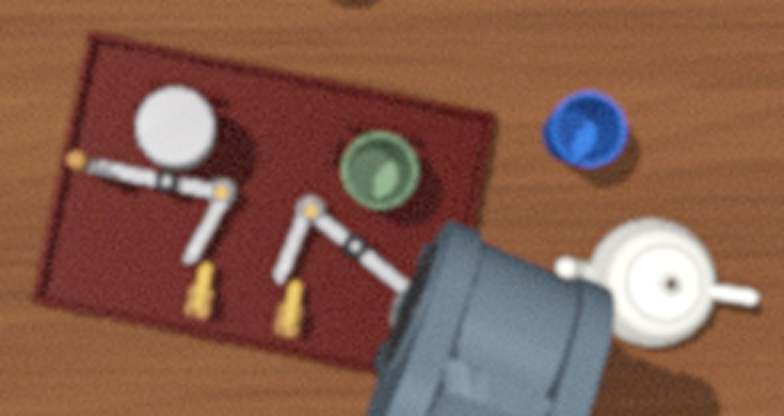

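The top view shows the right bar swung to a line from (311,209) to (405,288), about 27° (0.48 rad). Its spoke tip at (281,278) has passed the pawl at (295,283). The left arm, caddy and cup are unchanged. There is about 4 N of sideways friction on the pad, so I'll ease that off and then check that the hold is steady.

Request:
jog_arm --steps '[[[0.001,-0.0005,0],[0,0,0]],[[0.001,-0.0005,0],[0,0,0]],[[0,0,0],[0,0,0]],[[0,0,0],[0,0,0]],[[0,0,0],[0,0,0]],[[0,0,0],[0,0,0]]]'

```text
clock: 7.67
tool_pos: [487.5, -210.1, 243.8]
eef_rot: [0.001, 0.906, 0.424, -0.0]
wrist_force: [3.2, -6.0, 0.8]
width: 42.5
```

```bash
python3 -c "
from st import *
s,R=st([487,-210,245])
print('Ftool',(R.T@s['wrist_force']).round(2))"
```

```text
clk 7.6667 pos [ 487.5 -210.1  243.8] q [-0.41  0.36 -0.25  0.96 -0.    1.86] F [ 3.2 -6.   0.8] w 42.54801237312167
tooly yaw -39.79664909110405 tilt z [ 0.    -0.002 -1.   ]
tool delta [-0.3 -0.4 -1.2]
Ftool [-2.56  6.31 -0.83]
```

Request:
jog_arm --steps '[[[0,0,0],[0,0,0]],[[0,0,0],[0,0,0]],[[0,0,0],[0,0,0]],[[0,0,0],[0,0,0]],[[0,0,0],[0,0,0]],[[0,0,0],[0,0,0]],[[0,0,0],[0,0,0]],[[0,0,0],[0,0,0]],[[0,0,0],[0,0,0]],[[0,0,0],[0,0,0]],[[0,0,0],[0,0,0]],[[0,0,0],[0,0,0]]]'

```text
clock: 8.67
tool_pos: [487.5, -210.1, 243.8]
eef_rot: [0.001, 0.906, 0.424, -0.0]
wrist_force: [3.4, -6.3, 0.9]
width: 42.7
```

```bash
python3 -c "
from st import *
import pickle
d=pickle.load(open('f0.pkl','rb'))
s,R=st([487,-210,245])
print('Ftool',(R.T@s['wrist_force']).round(2))
f=ctrl.grab_frame('top');a=f['image']
def cen(im,m,roi):
    y0,y1,x0,x1=roi;v=np.argwhere(m(im[y0:y1,x0:x1].astype(int)));return (v.mean(0)[::-1]+[x0,y0]).round(2),len(v)
g=lambda i:(i[...,1]>i[...,0]+10)&(i[...,1]>i[...,2]+5)
w=lambda i:i.min(-1)>130
for n,m,r in(('cup',g,(205,242,315,352)),('spare',g,(230,268,130,170)),('caddy',w,(192,227,250,284)),('teapot',w,(232,285,400,455)),('Lpost',lambda i:(i[...,0]>140)&(i[...,2]<110),(212,227,232,246))):
    print(n,cen(d['top']['image'],m,r),cen(a,m,r))
piv=np.array([588.8,-113.2])
T=lambda x,y:((x+.5)/3.2-.5+215,(y+.5)/3.2-.5+170)
b=onz(f,*T(400,285),46)[:2]-onz(f,*T(311,209),49)[:2];print('bar yaw',np.degrees(np.arctan2(b[1],b[0])),'swing',np.radians(-90-12.3-np.degrees(np.arctan2(b[1],b[0]))))
cv2.imwrite('pics/t5.png',cv2.resize(a[205:275,280:350,::-1],None,fx=8,fy=8,interpolation=2))
f=ctrl.grab_frame('wrist');cv2.imwrite('pics/w5.png',f['image'][:,:,::-1])"
```

```text
clk 8.6667 pos [ 487.5 -210.1  243.8] q [-0.41  0.36 -0.25  0.96 -0.    1.86] F [ 3.4 -6.3  0.9] w 42.73174303640068
tooly yaw -39.79618934859303 tilt z [ 0.    -0.002 -1.   ]
tool delta [-0.3 -0.4 -1.2]
Ftool [-2.71  6.64 -0.86]
cup (array([333.43, 222.79]), 431) (array([333.43, 222.92]), 430)
spare (array([150.62, 247.08]), 428) (array([150.57, 247.06]), 432)
caddy (array([267.8 , 211.17]), 574) (array([267.83, 211.14]), 574)
teapot (array([419.85, 258.01]), 1316) (array([420.58, 257.74]), 1265)
Lpost (array([235.89, 218.11]), 54) (array([236.07, 218.09]), 56)
bar yaw -131.0446272891039 swing 0.5016883884534749
```

View pics/t5.png

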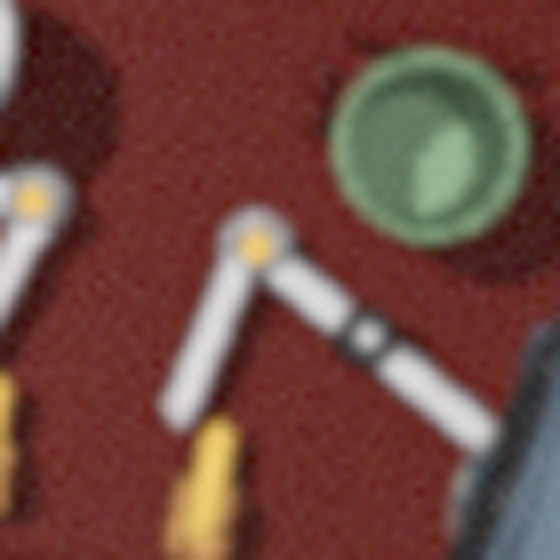

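View pics/w5.png

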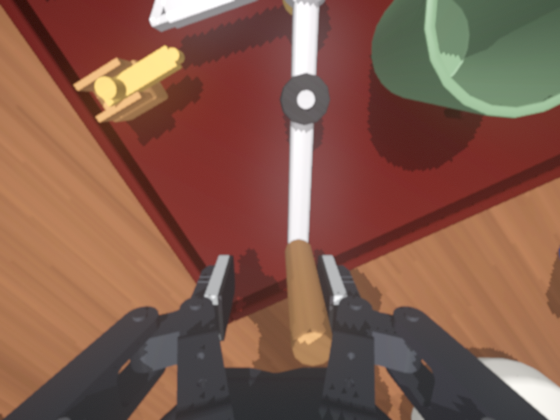

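The hold is steady: swing about 0.50 rad, tangential push 6.6 N, and the spoke is past the pawl, which has sprung forward. I'll hand in now.

```bash
python3 -c "
from bench import ctrl
print(ctrl.hand_in())"
```

```text
the job is handed in; nothing more can be done
None
```

The cup stands in the tray's right place. I pushed the right arm back by its post, past its ratchet, and handed the job in while still holding it there.

- **Hold:** The arm is at about 0.50 rad, past the click at 0.34 and short of the stop at 0.62. The post sits against one finger pad with the gripper half open. The push against the spring is about 6.6 N, and the pose stayed the same over the last second before hand-in (robot clock 8.7 s).
- **Click:** I judged it from the picture. The toothed spoke has passed the pawl, which looks sprung forward again. I had no direct pawl reading.
- **Other things:** In the top view the cup, caddy, spare cup and the caddy's arm post moved less than 0.2 px from the first picture. The teapot's measured centre shifted 0.7 px. I put that down to the robot's shadow, because the gripper never came near it.
- **Remaining side force:** About 2.7 N of sideways friction is left between the pad and the post. It was about 4 N the other way before I eased the pad over.

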